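# Photograph the marble studies on the braked turntable

### The arm

A 7-joint arm with a two-finger parallel gripper is mounted at the origin on the work surface. World frame = base frame: x ahead of the robot, y to its left, z up, the work surface at z = 0. Lengths are in m, angles in rad, forces in N, time in s.
With the tool pointing down it reaches from about 0.425 to 1.025 m from the base axis. Payload 3.6 kg.
Tool frame: the origin (TCP) lies midway between the tips of the shut fingers; the grasp point (between the pads) lies 19 mm behind it; z points along the fingers, x is the direction in which the jaws open and shut, and the axes are right-handed (so a half turn about z gives the same grasp; the last joint's range is limited). The gripper opens to 85 mm and grips with 20 to 120 N. Pads are 22 mm wide; open, the fingers measure 114 mm over their backs; the gripper's body (76 mm by 85 mm) begins 54 mm behind the grasp point. The pads swing forward as they close: fully open they stand 13 mm farther back than shut.
Start: joints at [-1.319, 0.591, 0.048, 1.609, -0.033, 0.943, -0.034], TCP at [0.246, 0.682, 0.231] pointing down, gripper open.
Joint ranges: [-2.69, 2.69], [-0.47, 2.24], [-1.27, 1.36], [0.19, 2.51], [-1.53, 4.68], [0.08, 2.07], [-3.09, 3.09]. Speed limits (rad/s): [2.57, 2.57, 3.14, 3.14, 3.14, 3.14, 3.14].

### API

Orientations are given as a rotation vector (axis times angle).
In Python, from bench import telemetry, camera, hand_in gives the robot as it stands. The module is installed in compiled form; this text tells all that it offers.
- The arm moves only by the tool jog_arm, never from a script. Its arguments are lists of equal length, an entry for each row: "grip": the finger opening in m, from 0 to 0.0854; "offset": the shift along the tool's x, y, z in m, a list of three; "delta_rot": the turn, a rotation vector about the tool's x, y, z in degrees, a list of three. A call has 1 to 20 rows; each row shifts and turns the pose as measured when the row begins, along the tool's axes as they then stand; what a row does not reach is not made up. A row lasts 1/8 s, in which the tool goes at most 62.5 mm and 10.7 degrees, less where a joint would pass 70% of its speed; a pose out of reach is approached as far as the arm can. A call with a gripper value outside its range is refused whole. The fingers move at their own pace and stop on an object; "newtons" is the grip in N (left out, the last holds). Time passes only in rows, so rows that do not move let the fingers close. It gives the time, the measured TCP pose, the force and the opening at its end, in the units of the state.
- telemetry.get_obs(): the state, without advancing time (a new reading comes with each control period).
- camera(name): name is "scene" or "top"; returns a dict with "image" (480x640x3 uint8, red, green, blue), "depth" (480x640 float32, m along the optical axis (not along the pixel's ray), 0 where there is no reading), "fx", "fy", "cx", "cy" (pixels), "eye" and "attitude" of the camera in the world. Camera axes: x right, y up, looking along -z (the intrinsics and any distortion apply to the point x, -y, -z); pixel columns grow to the right and rows downward; lengths in m; the calibration is good to about 2 mm. A picture is of the moment at which its call begins.
- hand_in(): hands the job in, once; it reports no verdict.
The state is a dict: "t": time; "q": joint angles; "qvel": joint speeds; "joint_efforts": joint torques, N m; "ee_pos": TCP position; "tcp_rot": TCP orientation; "force": force on the tool from outside, world axes, zero at the start; "torque": the same for the moment, N m; "gripper_width": finger opening in m.
Only numpy, scipy, OpenCV 4.12 (cv2) and the standard library are available. Lean on these libraries where they do the work, as an engineer would, in place of code of your own. Each camera call takes 0.05 s, during which the arm holds its last target. There are 200 camera calls.

### The job

Photograph the small marble studies: stand every one of them upright on the turntable, pull the brake lever out and down to its last notch so that it stays there by itself, then push the camera remote's stick towards the yellow mark, hold it hard over for two seconds with the brake on and all the studies in place, and let it spring back. Then press the red release button until the lever has sprung all the way up again, and only after that stand all the studies upright on the grey felt mat. Leave the plaster rosette where it stands.

Things in the scene. Friction and masses are not known exactly. Their poses are not given: they have to be found in the camera images.
- study1: white marble study: square plinth 44 x 44 x 16 mm, above it a round body 30 mm across from 16 to 62 mm up (grip it here), then a ball head, 85 mm tall in all, about 0.19 kg. Origin: centre of the plinth's underside; z up. May be absent (None).
- study2: white marble study: square plinth 44 x 44 x 16 mm, above it a round body 30 mm across from 16 to 62 mm up (grip it here), then a pointed hood, 86 mm tall in all, about 0.19 kg. Origin: centre of the plinth's underside; z up. May be absent (None).
- study3: white marble study: square plinth 44 x 44 x 16 mm, above it a round body 30 mm across from 16 to 62 mm up (grip it here), then a blocky head, 82 mm tall in all, about 0.19 kg. Origin: centre of the plinth's underside; z up. May be absent (None).
- study4: white marble study: square plinth 44 x 44 x 16 mm, above it a round body 30 mm across from 16 to 62 mm up (grip it here), then a flat drum head 26 mm across, 78 mm tall in all, about 0.19 kg. Origin: centre of the plinth's underside; z up. May be absent (None).
- disc_top (a point): centre of the top face of the turntable's round wooden disc, 240 mm across, top about 32 mm above the bench; z up. The disc turns freely (light friction) on a vertical axis until the brake's last notch holds it; the green base under it is fixed. No rim: its top is flat.
- brake_hinge (a point): point on the brake lever's level hinge, 66 mm above the bench, 163 mm from the disc's axis, between two steel cheeks 56 mm apart (tops 84 mm above the bench). Axes: x is the hinge's axis (green base's x, horizontal), -y points straight away from the disc, z up.
- brake_knob (a point): centre of the black barrel grip, 28 mm across and 30 mm long along the hinge axis, on the end of the 10 mm thick brake lever, 130 mm from the hinge; it revolves freely, so pinched by its flat ends it may be led round without turning the hand. With the lever up it stands about 196 mm above the bench; at the last notch about 121 mm above the bench and 118 mm outward from the hinge (hinge's -y).
- brake (a joint): brake lever angle, rad: 0 is up (0.05 outward of vertical); grows as the grip swings away from the disc and down, about the hinge's +x. A spring (0.6 to 5 N at the grip) swings it back; a ratchet catches it at 0.36, 0.72 and 1.08, the last notch (settles at 1.05 to 1.1). Stop at 1.22: pull to about 1.18, then let go. Only the release button lets it back up.
- release_top (a point): centre of the top of the red release button, 26 mm across, in a black block at the foot of the brake, 90 mm from the lever's plane; top 72 mm above the bench when up; it is pressed straight down.
- release (a joint): travel of the release button in m: 0 up, 0.008 fully down (5 to 6 N in all, spring return). Beyond about 0.006 the ratchet lets go; keep it down (half a second or more) until the lever is up, or the lever catches in an earlier notch.
- remote: black camera remote, 90 x 90 x 28 mm, fixed to the bench, with a stick in its middle; origin: centre of its underside; z up; its +x axis points to the side with the yellow mark.
- remote_mark (a point): the yellow mark, 14 x 26 mm, on the remote's top, 34 mm from its middle along the remote's +x: the direction in which to tilt the stick.
- stick_ball (a point): centre of the red ball, 28 mm across, on the stick, 85 mm above the stick's pivot; the pivot is 30 mm above the bench in the middle of the remote, the ball 115 mm above the bench when centred.
- stick (a joint): tilt of the stick in rad, positive towards the yellow mark (remote +x), 0 centred, range -0.45 to 0.45, spring-centred (about 2.4 N at the ball at full tilt). The camera on its stand nods with it. Hard over means at least 0.3.
- stick_side (a joint): sideways tilt of the stick in rad (about the remote's x axis; positive towards the remote's -y), range -0.45 to 0.45, spring-centred; keep it near 0.
- board_top (a point): centre of the top face of the grey felt mat, 180 x 180 mm, 3 mm thick, fixed on the bench, no rim; x and y along its sides, z up.
- plaster_rosette: bystander: white plaster rosette, a round boss on a 60 mm square, 14 mm thick tile, 32 mm high in all, origin under its centre; leave it alone. Other clutter on the bench: mallet 70 mm high, chisels, brush, stone offcuts up to 25 mm high, a jar 100 mm high; a camera stand at the back right.
There are look-alikes about, which are no part of the job. What is shaped like the study4 but blue or green is not meant.

How it is judged:
On the way, in this order (a step that is already met when the one before it is completed fails the run):
1. every study stands upright on the turntable, let go (horizontal distance between each of study1, study2, study3, study4 and disc_top below 0.105 m and z of study1 in the frame of disc_top between -0.006 and 0.006 m and angle between each of study1, study2, study3, study4's own z axis and vertical below 0.12 rad and z of study2 in the frame of disc_top between -0.006 and 0.006 m and z of study3 in the frame of disc_top between -0.006 and 0.006 m and z of study4 in the frame of disc_top between -0.006 and 0.006 m and contact force between each of study1, study2, study3, study4 and the fingers below 0.3 N), for 0.2 s.
2. the brake lever stays in its last notch, let go (value of joint brake above 1 rad and contact force between brake and the fingers below 0.3 N), for 0.3 s.
3. the stick is held over towards the yellow mark (at least 0.3 rad, less than 0.2 sideways) for 1.5 s, with the brake on and all studies upright on the disc (value of joint stick above 0.3 rad and value of joint stick_side between -0.2 and 0.2 rad and value of joint brake above 1 rad and horizontal distance between each of study1, study2, study3, study4 and disc_top below 0.105 m and z of study1 in the frame of disc_top between -0.006 and 0.006 m and angle between each of study1, study2, study3, study4's own z axis and vertical below 0.12 rad and z of study2 in the frame of disc_top between -0.006 and 0.006 m and z of study3 in the frame of disc_top between -0.006 and 0.006 m and z of study4 in the frame of disc_top between -0.006 and 0.006 m), for 1.5 s.
4. the stick is centred again and the brake lever is all the way up, before any study is put on the felt mat (value of joint stick between -0.1 and 0.1 rad and value of joint stick_side between -0.1 and 0.1 rad and value of joint brake below 0.1 rad and horizontal distance between each of study1, study2, study3, study4 and board_top above 0.09 m), for 0.2 s.
At the end, for the whole second after the job is handed in: every study stands upright (within 0.12 rad) and still on the felt mat, its centre within 85 mm of the mat's centre along either side; brake lever up (below 0.1 rad), button out, stick centred within 0.1 rad (x of study1 in the frame of board_top between -0.085 and 0.085 m and y of study1 in the frame of board_top between -0.085 and 0.085 m and z of study1 in the frame of board_top between -0.006 and 0.006 m and angle between each of study1, study2, study3, study4's own z axis and vertical below 0.12 rad and linear speed of each of study1, study2, study3, study4 below 0.03 m/s and x of study2 in the frame of board_top between -0.085 and 0.085 m and y of study2 in the frame of board_top between -0.085 and 0.085 m and z of study2 in the frame of board_top between -0.006 and 0.006 m and x of study3 in the frame of board_top between -0.085 and 0.085 m and y of study3 in the frame of board_top between -0.085 and 0.085 m and z of study3 in the frame of board_top between -0.006 and 0.006 m and x of study4 in the frame of board_top between -0.085 and 0.085 m and y of study4 in the frame of board_top between -0.085 and 0.085 m and z of study4 in the frame of board_top between -0.006 and 0.006 m and value of joint stick between -0.1 and 0.1 rad and value of joint stick_side between -0.1 and 0.1 rad and value of joint brake below 0.1 rad and value of joint release below 0.002 m); the robot touches nothing.
It fails at once if the plaster rosette is moved more than 40 mm or tipped (distance of plaster_rosette from where it was at the start of the episode above 0.04 m or angle between plaster_rosette's own z axis and vertical above 0.4 rad).
Of study1, study2, study3, study4 only 2 to 3 are there at a start; the rules pass over those that are not, and their reading is None.
At some moment in a run one of study1, study2, study3, study4 may be knocked a few centimetres aside while the robot is not near it.
It also fails if it takes over 210 s, if anything falls off the work surface, if the arm or the gripper's body presses on something with over 40 N, if the wrist force passes 120 N, or if a joint passes its speed limit or range.

## Working session

There is one attempt and no reset: what is moved stays moved. The work goes in short steps, Python scripts to look and compute and a tool call to move; the robot and the scene stay as the last step left them, time stands still between calls to the robot, and variables do not carry over. Pictures are saved under pics/ and viewed, about 12 in all and at most 16, crops included, and the job is handed in when it is done.

Besides the shell and the picture viewer there is one more tool, called after "Request:" as a command line: name --argument value ..., lists and objects as JSON in quotes. jog_arm: Moves the arm, as the interface text tells. Its arguments: {"type":"object","properties":{"grip":{"type":"array","items":{"type":"number"}},"offset":{"type":"array","items":{"type":"array","items":{"type":"number"}}},"delta_rot":{"type":"array","items":{"type":"array","items":{"type":"number"}}},"newtons":{"type":"number"}},"required":["grip","offset","delta_rot"]}

```bash
mkdir -p pics; cat > h.py <<'E'
import numpy as np, cv2
from scipy.spatial.transform import Rotation as R
from bench import telemetry, camera, hand_in
def cam(n):
    c=camera(n); c['R']=R.from_rotvec(c['attitude']).as_matrix() if np.size(c['attitude'])==3 else (np.array(c['attitude']) if np.size(c['attitude'])==9 else R.from_quat(c['attitude']).as_matrix())
    return c
def ray(c,u,v):
    return c['R']@np.array([(u-c['cx'])/c['fx'],-(v-c['cy'])/c['fy'],-1.])
def plane(c,u,v,z):
    d=ray(c,u,v); e=np.array(c['eye']); return e+d*(z-e[2])/d[2]
def dpt(c,u,v):
    return np.array(c['eye'])+ray(c,u,v)*c['depth'][int(v),int(u)]
def cloud(c):
    v,u=np.mgrid[:480,:640]; d=np.stack([(u-c['cx'])/c['fx'],-(v-c['cy'])/c['fy'],-np.ones(u.shape)],-1)*c['depth'][...,None]
    return d@c['R'].T+np.array(c['eye'])
def save(c,name,crop=None,s=1):
    im=c['image'][...,::-1]
    if crop: x0,y0,x1,y1=crop; im=im[y0:y1,x0:x1]
    cv2.imwrite('pics/'+name,cv2.resize(im,None,fx=s,fy=s,interpolation=cv2.INTER_CUBIC))
E
python3 - <<'E'
from h import *
for n in('scene','top'):
    c=cam(n); save(c,n+'0.png'); print({k:v for k,v in c.items() if k not in('image','depth')})
    np.savez(n+'0.npz',**c)
o=telemetry.get_obs(); print(o)
E
```

```text
{'fx': 434.5584074508871, 'fy': 434.5584074508871, 'cx': 313.6928595526464, 'cy': 241.93505111814594, 'eye': array([1.11003291, 0.44916988, 0.91693327]), 'attitude': array([0.40697128, 0.7643795 , 2.01758489]), 'R': array([[-0.53046294, -0.64306089,  0.55234207],
       [ 0.84761722, -0.39281756,  0.35670634],
       [-0.01241423,  0.65739414,  0.75344464]])}
{'fx': 477.3540665092098, 'fy': 477.3540665092098, 'cx': 319.549979695725, 'cy': 243.62820606951286, 'eye': array([0.38828083, 0.09933336, 1.25021402]), 'attitude': array([ 0.11183348, -0.13066544, -1.54796822]), 'R': array([[ 0.01838966,  0.98785253, -0.15430232],
       [-0.99974013,  0.0202472 ,  0.01047529],
       [ 0.01347223,  0.15406958,  0.98796815]])}
{'t': 0.1, 'q': array([-1.31848345,  0.59202883,  0.04832669,  1.60970094, -0.03331445,
        0.94268559, -0.03369573]), 'qvel': array([ 0.00051519, -0.00085218,  0.00078301, -0.00270365,  0.001389  ,
       -0.0009621 ,  0.00193983]), 'joint_efforts': array([ 5.23586277e-03, -5.49988997e+01,  1.55326746e+00, -1.98825842e+01,
        9.69069719e-03,  3.73469054e-03, -1.74060425e-06]), 'ee_pos': array([0.24549561, 0.68137974, 0.23025218]), 'tcp_rot': array([ 2.56943125e+00,  1.80548032e+00, -2.48408831e-03]), 'force': array([0.44129752, 0.91268179, 0.22370735]), 'torque': array([ 0.00225228, -0.04970076, -0.01995364]), 'gripper_width': 0.08542507072262515}
```

View pics/scene0.png

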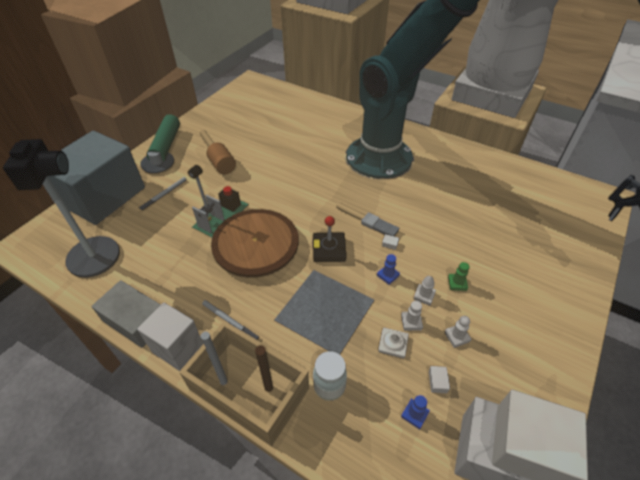

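View pics/top0.png

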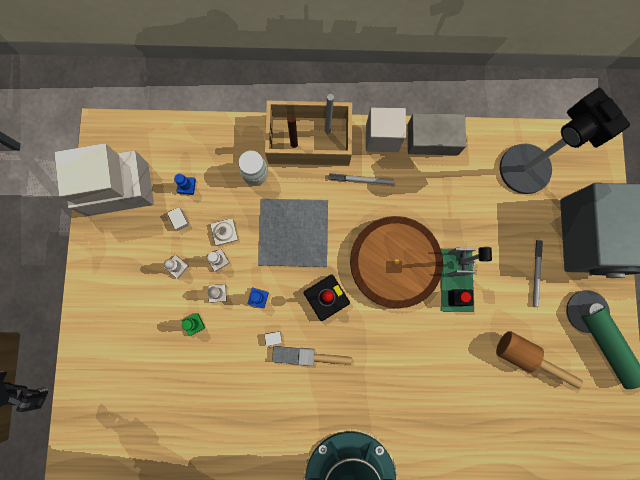

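The scene picture shows three white studies at about (427,288), (412,315) and (459,330). Blue and green look-alikes are at (389,268), (416,410) and (460,277), and the rosette is at (394,342). In the top view the white studies are at (176,266), (218,259) and (217,293). They fit because they are white with plinth and body; I'll confirm this in an enlarged crop.

```bash
cat > m.py <<'E'
from h import *
S=dict(np.load('scene0.npz'));T=dict(np.load('top0.npz'))
a=cv2.resize(S['image'][240:440,370:500],None,fx=3,fy=3,interpolation=2)
b=cv2.resize(T['image'][210:350,150:290],None,fx=2.8,fy=2.8,interpolation=2)
im=np.zeros((600,790,3),np.uint8); im[:600,:390]=a; im[:392,395:787]=b
cv2.imwrite('pics/crop1.png',im[...,::-1])
P=cloud(T);Q=cloud(S)
hs=cv2.cvtColor(T['image'],cv2.COLOR_RGB2HSV);hq=cv2.cvtColor(S['image'],cv2.COLOR_RGB2HSV)
for u,v in((176,266),(218,259),(217,293),(258,297),(193,324),(223,232)):
    p=dpt(T,u,v); 
    for n,X in(('T',P),('S',Q)):
        near=(np.linalg.norm(X[...,:2]-p[:2],axis=-1)<.045)&(X[...,2]>.0)
        body=near&(X[...,2]>.025)&(X[...,2]<.06); top=near&(X[...,2]>.062); pl=near&(X[...,2]>.008)&(X[...,2]<.02)
        f=lambda m:(X[m].mean(0).round(3),m.sum())
        print(n,u,v,'body',f(body),'head',f(top),'pl',f(pl),'maxz',X[near][:,2].max().round(3))
def blob(hsv,X,lo,hi,box,name,c):
    m=cv2.inRange(hsv,lo,hi); k=np.zeros_like(m);x0,y0,x1,y1=box;k[y0:y1,x0:x1]=1;m=m*k
    v,u=np.nonzero(m); pts=X[m>0]; print(name,len(u),u.mean().round(1),v.mean().round(1),np.median(pts,0).round(4),(pts.max(0)-pts.min(0)).round(3)); return m
m=blob(hs,P,(0,0,60),(179,70,140),(250,190,335,275),'mat',T)
cn=max(cv2.findContours(m,0,2)[0],key=cv2.contourArea); r=cv2.minAreaRect(cn);print(r,plane(T,*r[0],.003),[plane(T,*q,.003).round(4) for q in cv2.boxPoints(r)])
m=blob(hs,P,(22,150,120),(35,255,255),(300,270,355,330),'yellow',T); print(plane(T,*np.argwhere(m>0).mean(0)[::-1],.029))
m=blob(hs,P,(0,180,100),(8,255,255),(300,270,355,330),'ball',T);
m=blob(hs,P,(0,180,100),(8,255,255),(440,270,480,320),'release',T);print(plane(T,*np.argwhere(m>0).mean(0)[::-1],.072))
m=blob(hs,P,(0,0,0),(179,255,50),(470,240,500,270),'knob',T);
m=blob(hs,P,(40,80,30),(85,255,255),(435,240,480,315),'base',T);
r=cv2.minAreaRect(cv2.findNonZero(m));print(r)
# remote top
k=(P[...,2]>.02)&(P[...,2]<.034)&(np.mgrid[:480,:640][1]>295)&(np.mgrid[:480,:640][1]<355)&(np.mgrid[:480,:640][0]>268)&(np.mgrid[:480,:640][0]<328)
rr=cv2.minAreaRect(P[k][:,:2].astype(np.float32));print('remote',rr)
# disc
k=(P[...,2]>.026)&(P[...,2]<.038)&(np.linalg.norm(P[...,:2]-dpt(T,380,250)[:2],axis=-1)<.17)&(hs[...,0]<20)
h=cv2.convexHull(P[k][:,:2].astype(np.float32));print('disc',cv2.minEnclosingCircle(h),P[k][:,2].mean())
# steel cheeks
k=(np.linalg.norm(P[...,:2]-dpt(T,463,265)[:2],axis=-1)<.09)&(P[...,2]>.075)&(P[...,2]<.1)
print('cheeks',P[k].mean(0),P[k].min(0),P[k].max(0))
for n,X,b in(('T',P,(440,240,500,275)),('S',Q,(180,160,250,240))):
    x0,y0,x1,y1=b;Y=X[y0:y1,x0:x1].reshape(-1,3);Y=Y[(Y[:,2]>.09)&(Y[:,2]<.22)]
    for z in np.arange(.09,.22,.015):
        q=Y[(Y[:,2]>=z)&(Y[:,2]<z+.015)]
        if len(q):print(n,z.round(3),len(q),q.mean(0).round(4))
E
python3 m.py
```

```text
T 176 266 body (array([0.511, 0.45 , 0.045]), np.int64(67)) head (array([0.514, 0.455, 0.079]), np.int64(88)) pl (array([0.512, 0.451, 0.015]), np.int64(146)) maxz 0.088
S 176 266 body (array([0.523, 0.456, 0.046]), np.int64(155)) head (array([0.518, 0.456, 0.079]), np.int64(102)) pl (array([0.523, 0.456, 0.015]), np.int64(205)) maxz 0.087
T 218 259 body (array([0.529, 0.343, 0.045]), np.int64(53)) head (array([0.534, 0.35 , 0.077]), np.int64(91)) pl (array([0.532, 0.345, 0.015]), np.int64(143)) maxz 0.082
S 218 259 body (array([0.543, 0.351, 0.044]), np.int64(134)) head (array([0.537, 0.35 , 0.075]), np.int64(112)) pl (array([0.543, 0.351, 0.015]), np.int64(196)) maxz 0.082
T 217 293 body (array([0.446, 0.34 , 0.043]), np.int64(45)) head (array([0.447, 0.346, 0.074]), np.int64(92)) pl (array([0.448, 0.343, 0.016]), np.int64(160)) maxz 0.088
S 217 293 body (array([0.457, 0.348, 0.043]), np.int64(116)) head (array([0.452, 0.347, 0.073]), np.int64(91)) pl (array([0.455, 0.348, 0.015]), np.int64(172)) maxz 0.086
T 258 297 body (array([0.436, 0.236, 0.048]), np.int64(37)) head (array([0.
[... 2101 characters left out ...]
14 ]
T 0.12 10 [ 0.5369 -0.2742  0.1294]
T 0.135 10 [ 0.5361 -0.2752  0.1433]
T 0.15 13 [ 0.5366 -0.276   0.1577]
T 0.165 4 [ 0.5369 -0.2756  0.1703]
T 0.18 1 [ 0.5505 -0.2678  0.1944]
T 0.195 145 [ 0.5367 -0.2784  0.2053]
T 0.21 35 [ 0.5358 -0.2804  0.2109]
S 0.09 16 [ 0.537  -0.276   0.0969]
S 0.105 16 [ 0.5375 -0.2767  0.1126]
S 0.12 16 [ 0.5375 -0.2776  0.1272]
S 0.135 18 [ 0.5377 -0.2777  0.1426]
S 0.15 18 [ 0.5377 -0.2785  0.1581]
S 0.165 17 [ 0.5376 -0.2802  0.172 ]
S 0.18 26 [ 0.5443 -0.278   0.1893]
S 0.195 120 [ 0.5389 -0.278   0.2035]
S 0.21 9 [ 0.5384 -0.2795  0.2108]m.py:14: RuntimeWarning: Mean of empty slice.
  f=lambda m:(X[m].mean(0).round(3),m.sum())
  ret = um.true_divide(
```

View pics/crop1.png

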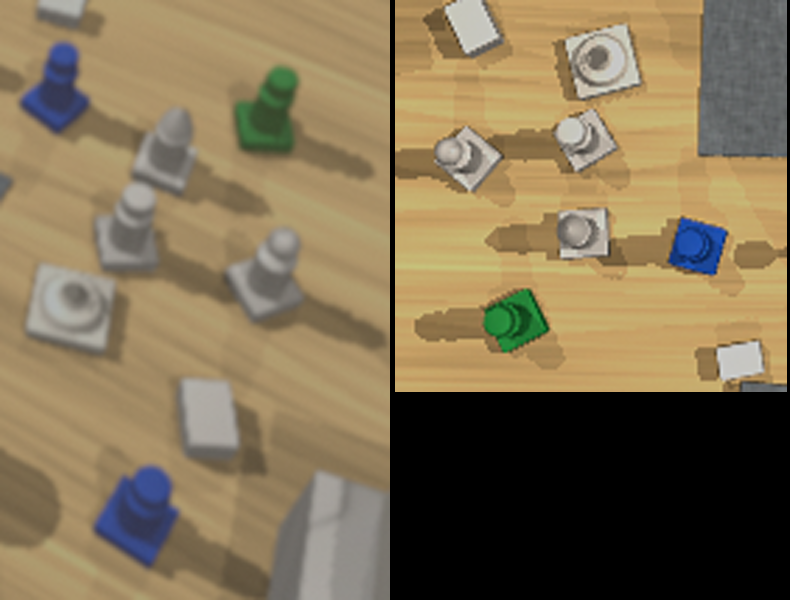

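The crop shows three white studies: ball head at top-view (176,266), drum head at (218,259) and pointed hood at (217,293). So study1, study4 and study2 are present. The blue and green drum-headed ones, the stone offcuts and the rosette are not meant.

```bash
cat > m2.py <<'E'
from h import *
S=dict(np.load('scene0.npz'));T=dict(np.load('top0.npz'))
P=cloud(T);hs=cv2.cvtColor(T['image'],cv2.COLOR_RGB2HSV)
V,U=np.mgrid[:480,:640]
m=((U>335)&(U<446)&(V>205)&(V<315)&(P[...,2]>.025)&(P[...,2]<.037)&(hs[...,0]<20)&(hs[...,2]<190)).astype(np.uint8)
m=cv2.morphologyEx(m,cv2.MORPH_OPEN,np.ones((3,3)))
cn=max(cv2.findContours(m,0,1)[0],key=cv2.contourArea)[:,0]
q=np.array([plane(T,u,v,.032)[:2] for u,v in cn]);print('disc',cv2.minEnclosingCircle(q.astype(np.float32)))
b=cv2.inRange(hs,(0,170,90),(8,255,255));b[:, :300]=0;b[:,355:]=0;b[:270]=0;b[330:]=0
n,l,st,ce=cv2.connectedComponentsWithStats(b);i=1+st[1:,4].argmax();print('ball',st[i],ce[i],plane(T,*ce[i],.115))
h2=cv2.cvtColor(S['image'],cv2.COLOR_RGB2HSV);b=cv2.inRange(h2,(0,170,70),(8,255,255));b[:,:310]=0;b[:,350:]=0;b[:205]=0;b[240:]=0
n,l,st,ce=cv2.connectedComponentsWithStats(b);i=1+st[1:,4].argmax();print('ballS',st[i],ce[i],plane(S,*ce[i],.115))
y=cv2.inRange(hs,(22,110,100),(38,255,255));y[:,:325]=0;y[:,350:]=0;y[:275]=0;y[305:]=0
n,l,st,ce=cv2.connectedComponentsWithStats(y);i=1+st[1:,4].argmax();print('yel',st[i],plane(T,*ce[i],.029))
y=cv2.inRange(h2,(22,130,100),(38,255,255));y[:,:305]=0;y[:,330:]=0;y[:230]=0;y[258:]=0
n,l,st,ce=cv2.connectedComponentsWithStats(y);i=1+st[1:,4].argmax();print('yelS',st[i],plane(S,*ce[i],.029))
k=(hs[...,2]<60)&(P[...,2]>.02)&(P[...,2]<.034)&(U>295)&(U<355)&(V>268)&(V<328)
r=cv2.minAreaRect(P[k][:,:2].astype(np.float32));print('remote',r)
b=cv2.inRange(h2,(0,170,70),(8,255,255));b[:,:215]=0;b[:,250:]=0;b[:175]=0;b[210:]=0
n,l,st,ce=cv2.connectedComponentsWithStats(b);i=1+st[1:,4].argmax();print('relS',st[i],ce[i],plane(S,*ce[i],.072))
k=cv2.inRange(hs,(0,0,0),(179,255,60));k[(P[...,2]<.18)|(P[...,2]>.23)]=0;k[:,:470]=0;k[:,500:]=0
z=P[k>0];print('knobT',z.min(0),z.max(0),np.median(z,0))
E
python3 m2.py
```

```text
disc ((0.5373638272285461, -0.11163084208965302), 0.11978105455636978)
ball [322 290  12  12  97] [327.49484536 295.49484536] [0.44170716 0.06620373 0.115     ]
ballS [326 217   7   6  31] [328.58064516 219.64516129] [0.43799684 0.06185426 0.115     ]
yel [333 285  10  12  64] [0.46027915 0.0381389  0.029     ]
yelS [314 239   6   9  51] [0.45868831 0.03733867 0.029     ]
remote ((0.4544507563114166, 0.04684440791606903), (0.08849342167377472, 0.13612204790115356), 32.579219818115234)
relS [224 187   7   5  25] [226.96 189.24] [ 0.44988904 -0.27273863  0.072     ]
knobT [ 0.52225068 -0.2945507   0.19615674] [ 0.5510613  -0.26703817  0.21321984] [ 0.53544949 -0.27756953  0.20773038]
```

Request:
jog_arm --grip '[0.06,0.06,0.06,0.06,0.06,0.06,0.06]' --offset '[[0,0,0],[0,0,0],[0,0,0],[0,0,0],[0,0,0],[0,0,0],[0,0,0]]' --delta_rot '[[0,0,10],[0,0,10],[0,0,10],[0,0,10],[0,0,10],[0,0,10],[0,0,10]]' --newtons 30

```text
t: 0.98
ee_pos: [0.244, 0.678, 0.2253]
tcp_rot: [3.13, -0.058, -0.007]
force: [0.9, -0.2, -0.7]
gripper_width: 0.0599
```

Request:
jog_arm --grip '[0.06,0.06,0.06,0.06,0.06,0.06,0.06,0.06]' --offset '[[0,0,0],[0.045,0.037,0],[0.045,0.037,0],[0.045,0.037,0],[0.045,0.037,0],[0.045,0.037,0],[0.045,0.037,0],[0,0,0]]' --delta_rot '[[0,0,-2],[0,0,0],[0,0,0],[0,0,0],[0,0,0],[0,0,0],[0,0,0],[0,0,0]]'

```text
t: 1.98
ee_pos: [0.5234, 0.4549, 0.2231]
tcp_rot: [3.128, 0.061, -0.009]
force: [0.1, -0.0, -0.3]
gripper_width: 0.06
```

Request:
jog_arm --grip '[0.06,0.06,0.06,0.06,0.06,0.06]' --offset '[[-0.0075,0,0.05],[0,0,0.05],[0,0,0.04],[0,0,0.02],[0,0,0],[0,0,0]]' --delta_rot '[[0,0,2],[0,0,0],[0,0,0],[0,0,0],[0,0,0],[0,0,0]]'

```text
t: 2.72
ee_pos: [0.5152, 0.4575, 0.0616]
tcp_rot: [3.137, 0.033, -0.006]
force: [-0.3, 0.5, 0.4]
gripper_width: 0.06
```

Request:
jog_arm --grip '[0.06,0.06,0.02,0.02,0.02,0.02,0.02]' --offset '[[0.001,0.0025,0.02],[0,0,0.0125],[0,0,0],[0,0,0],[0,0,0],[0,0,0],[0,0,0]]' --delta_rot '[[0,0,0],[0,0,0],[0,0,0],[0,0,0],[0,0,0],[0,0,0],[0,0,0]]'

```text
t: 3.6
ee_pos: [0.5177, 0.4564, 0.0302]
tcp_rot: [3.141, 0.035, -0.001]
force: [-0.3, 0.6, -2.2]
gripper_width: 0.0292
```

Request:
jog_arm --grip '[0.02,0.02,0.02,0.02,0.02,0.02,0.02,0.02,0.02,0.02,0.02,0.02,0.02,0.02,0.02]' --offset '[[0,0,-0.03],[0,0,-0.05],[0,0,-0.05],[0,0,-0.03],[0.006,0.03,0],[0.008,0.055,0],[0.008,0.055,0],[0.008,0.055,0],[0.008,0.055,0],[0.008,0.055,0],[0.008,0.055,0],[0.008,0.055,0],[0.008,0.055,0],[0.008,0.055,0],[0,0.02,0]]' --delta_rot '[[0,0,0],[0,0,0],[0,0,0],[0,0,0],[0,0,0],[0,0,0],[0,0,0],[0,0,0],[0,0,0],[0,0,0],[0,0,0],[0,0,0],[0,0,0],[0,0,0],[0,0,0]]'

```text
t: 5.48
ee_pos: [0.6116, -0.0997, 0.1941]
tcp_rot: [3.141, 0.046, 0.004]
force: [0.4, 0.6, -1.9]
gripper_width: 0.0289
```

Request:
jog_arm --grip '[0.02,0.02,0.02,0.02,0.02]' --offset '[[-0.016,0,0.03],[0,0,0.04],[0,0,0.03],[0,0,0.015],[0,0,0]]' --delta_rot '[[0,0,1.5],[0,0,0],[0,0,0],[0,0,0],[0,0,0]]'

```text
t: 6.1
ee_pos: [0.5965, -0.1007, 0.0772]
tcp_rot: [-3.141, -0.001, -0.009]
force: [0.4, 0.5, -1.3]
gripper_width: 0.0295
```

Request:
jog_arm --grip '[0.02,0.02,0.02,0.06,0.06,0.06]' --offset '[[0,0,0.009],[0,0,0.005],[0,0,0],[0,0,0],[0,0,0],[0,0,0]]' --delta_rot '[[0,0,0],[0,0,0],[0,0,0],[0,0,0],[0,0,0],[0,0,0]]'

```text
t: 6.85
ee_pos: [0.6005, -0.1008, 0.0666]
tcp_rot: [-3.141, -0.002, -0.022]
force: [-0.2, -1.1, 0.5]
gripper_width: 0.0598
```

Request:
jog_arm --grip '[0.06,0.06,0.06,0.06,0.06,0.06,0.06,0.06,0.06,0.06,0.06,0.06,0.06]' --offset '[[0,0,-0.03],[0,0,-0.05],[0,0,-0.04],[-0.004,-0.03,0],[-0.008,-0.055,0],[-0.008,-0.055,0],[-0.008,-0.055,0],[-0.008,-0.055,0],[-0.008,-0.055,0],[-0.008,-0.055,0],[-0.008,-0.055,0],[-0.006,-0.035,0],[0,0,0]]' --delta_rot '[[0,0,0],[0,0,0],[0,-0.8,0],[0,0,0],[0,0,0],[0,0,0],[0,0,0],[0,0,0],[0,0,0],[0,0,0],[0,0,0],[0,0,0],[0,0,0]]'

```text
t: 8.48
ee_pos: [0.5352, 0.3626, 0.1936]
tcp_rot: [-3.139, 0.005, -0.016]
force: [0.6, 0.1, -0.3]
gripper_width: 0.0599
```

```bash
python3 - <<'E'
from h import *
c=cam('scene'); save(c,'s2.png'); 
Q=cloud(c)
def heads(X,img):
    h=cv2.cvtColor(img,cv2.COLOR_RGB2HSV)
    for nm,zl,zh,bx in(('bench',.064,.084,(.40,.60,.25,.52)),('disc',.098,.121,(.43,.65,-.22,.0))):
        m=((X[...,2]>zl)&(X[...,2]<zh)&(X[...,0]>bx[0])&(X[...,0]<bx[1])&(X[...,1]>bx[2])&(X[...,1]<bx[3])&(h[...,1]<70)).astype(np.uint8)
        n,l,st,ce=cv2.connectedComponentsWithStats(m)
        for i in range(1,n):
            if st[i,4]>15: print(nm,ce[i].round(),st[i,4],X[l==i].mean(0).round(3),X[l==i].max(0).round(3))
heads(Q,c['image'])
E
```

```text
bench [415. 306.] 109 [0.536 0.35  0.076] [0.547 0.362 0.082]
disc [240. 237.] 70 [ 0.602 -0.096  0.111] [ 0.613 -0.087  0.117]
```

View pics/s2.png

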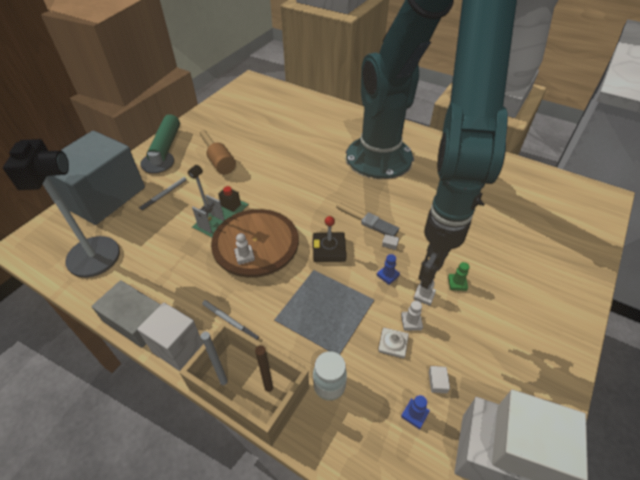

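The scene picture shows study1 standing upright on the disc at (245,248). Study4 is unmoved at (412,315), so I'll grasp that one next.

Request:
jog_arm --grip '[0.06,0.06,0.06,0.06,0.06]' --offset '[[0.001,0.0125,0.02],[0,0,0.05],[0,0,0.04],[0,0,0.02],[0,0,0]]' --delta_rot '[[0,-0.6,0],[0,0,0],[0,0,0],[0,0,0],[0,0,0]]'

```text
t: 9.15
ee_pos: [0.5404, 0.3293, 0.0574]
tcp_rot: [3.133, -0.038, -0.003]
force: [-0.2, -0.6, 0.2]
gripper_width: 0.0599
```

Request:
jog_arm --grip '[0.06,0.06,0.06,0.06]' --offset '[[-0.004,-0.0205,0],[0,0,0],[0,0,0.015],[0,0,0]]' --delta_rot '[[0,0,-1.4],[0,0,0],[0,0,0],[0,0,0]]'

```text
t: 9.65
ee_pos: [0.5387, 0.3498, 0.0436]
tcp_rot: [3.135, -0.001, 0.002]
force: [-0.0, -0.1, 0.2]
gripper_width: 0.0599
```

Request:
jog_arm --grip '[0.06,0.06,0.02,0.02,0.02,0.02]' --offset '[[-0.001,0,0.013],[0,0,0],[0,0,0],[0,0,0],[0,0,0],[0,0,0]]' --delta_rot '[[0,0,0],[0,0,0],[0,0,0],[0,0,0],[0,0,0],[0,0,0]]'

```text
t: 10.4
ee_pos: [0.5375, 0.3493, 0.0298]
tcp_rot: [3.135, -0.001, 0.002]
force: [0.9, -0.1, -1.8]
gripper_width: 0.0295
```

Request:
jog_arm --grip '[0.02,0.02,0.02,0.02,0.02,0.02,0.02,0.02,0.02,0.02,0.02,0.02,0.02,0.02,0.02,0.02]' --offset '[[0,0,-0.03],[0,0,-0.05],[0,0,-0.05],[0,0,-0.035],[-0.005,0.03,0],[-0.0065,0.0525,0],[-0.0065,0.0525,0],[-0.0065,0.0525,0],[-0.0065,0.0525,0],[-0.0065,0.0525,0],[-0.0065,0.0525,0],[-0.0065,0.0525,0],[-0.0065,0.0525,0],[0,0.014,0],[0,0,0],[0,0,0]]' --delta_rot '[[0,0,0],[0,0,0],[0,0,0],[0,0,0],[0,0,0],[0,0,0],[0,0,0],[0,0,0],[0,0,0],[0,0,0],[0,0,0],[0,0,0],[0,0,0],[0,0,0],[0,0,0],[0,0,0]]'

```text
t: 12.4
ee_pos: [0.4782, -0.1248, 0.2019]
tcp_rot: [3.136, 0.005, 0.007]
force: [0.3, 0.2, -3.5]
gripper_width: 0.0293
```

Request:
jog_arm --grip '[0.02,0.02,0.02,0.02,0.02,0.02]' --offset '[[0.002,-0.01,0.02],[0,0,0.04],[0,0,0.04],[0,0,0.02],[0,0,0],[0,0,0]]' --delta_rot '[[0,0,0],[0,0,0],[0,0,0],[0,0,0],[0,0,0],[0,0,0]]'

```text
t: 13.15
ee_pos: [0.4865, -0.1023, 0.0792]
tcp_rot: [-3.141, -0.038, -0.014]
force: [-0.3, 0.3, -2.4]
gripper_width: 0.0293
```

Request:
jog_arm --grip '[0.02,0.02,0.02,0.06,0.06,0.06]' --offset '[[0,0,0.009],[0,0,0.006],[0,0,0.002],[0,0,0],[0,0,0],[0,0,0]]' --delta_rot '[[0,-0.5,0],[0,0,0],[0,0,0],[0,0,0],[0,0,0],[0,0,0]]'

```text
t: 13.9
ee_pos: [0.4894, -0.1023, 0.0639]
tcp_rot: [3.14, 0.039, 0.01]
force: [0.5, -0.9, -0.2]
gripper_width: 0.0601
```

Request:
jog_arm --grip '[0.06,0.06,0.06,0.06,0.06,0.06,0.06,0.06,0.06,0.06,0.06,0.06,0.06,0.06,0.06]' --offset '[[0,0,-0.03],[0,0,-0.05],[0,0,-0.05],[-0.003,-0.03,0],[-0.005,-0.055,0],[-0.005,-0.055,0],[-0.005,-0.055,0],[-0.005,-0.055,0],[-0.005,-0.055,0],[-0.005,-0.055,0],[-0.005,-0.055,0],[-0.003,-0.034,0],[0,0,0],[0,0,0],[0,0,0]]' --delta_rot '[[0,0,0],[0,0,0],[0,0,0],[0,0,1],[0,0,0],[0,0,0],[0,0,0],[0,0,0],[0,0,0],[0,0,0],[0,0,0],[0,0,0],[0,0,0],[0,0,0],[0,0,0]]'

```text
t: 15.78
ee_pos: [0.4477, 0.3574, 0.2012]
tcp_rot: [-3.14, 0.002, -0.026]
force: [0.3, -0.5, 1.1]
gripper_width: 0.0597
```

```bash
cat > heads.py <<'E'
from h import *
import sys
def heads(c):
    X=cloud(c); h=cv2.cvtColor(c['image'],cv2.COLOR_RGB2HSV)
    for nm,zl,zh,bx in(('bench',.064,.084,(.40,.60,.25,.52)),('disc',.098,.121,(.42,.66,-.23,.01)),('mat',.067,.09,(.50,.72,.05,.26))):
        m=((X[...,2]>zl)&(X[...,2]<zh)&(X[...,0]>bx[0])&(X[...,0]<bx[1])&(X[...,1]>bx[2])&(X[...,1]<bx[3])&(h[...,1]<70)).astype(np.uint8)
        n,l,st,ce=cv2.connectedComponentsWithStats(m)
        for i in range(1,n):
            if st[i,4]>15: print(nm,ce[i].round(),st[i,4],X[l==i].mean(0).round(3),X[l==i].max(0).round(3))
for n in sys.argv[1:]:
    c=cam(n); print(n); heads(c); np.savez(n+'_l.npz',**c)
o=telemetry.get_obs(); print(o['t'],o['ee_pos'].round(4),o['tcp_rot'].round(3))
E
python3 heads.py scene top
```

```text
scene
bench [428. 280.] 81 [0.452 0.347 0.074] [0.459 0.359 0.084]
disc [266. 211.] 74 [ 0.491 -0.098  0.108] [ 0.501 -0.088  0.113]
disc [240. 237.] 70 [ 0.601 -0.096  0.111] [ 0.611 -0.088  0.119]
top
bench [213. 292.] 82 [0.447 0.346 0.074] [0.46  0.358 0.084]
disc [396. 232.] 74 [ 0.598 -0.097  0.113] [ 0.609 -0.086  0.12 ]
disc [396. 277.] 93 [ 0.489 -0.098  0.11 ] [ 0.502 -0.086  0.115]
15.875 [0.4479 0.3572 0.2012] [-3.14e+00  3.00e-03 -2.70e-02]
```

Request:
jog_arm --grip '[0.06,0.06,0.06,0.06,0.06,0.06]' --offset '[[0.002,0.01,0],[0,0,0.05],[0,0,0.05],[0,0,0.025],[0,0,0],[0,0,0]]' --delta_rot '[[0,-1,0],[0,0,0],[0,0,0],[0,0,0],[0,0,0],[0,0,0]]'

```text
t: 16.62
ee_pos: [0.456, 0.3411, 0.0762]
tcp_rot: [-3.138, 0.019, -0.004]
force: [-0.7, -0.2, 0.0]
gripper_width: 0.0603
```

Request:
jog_arm --grip '[0.06,0.06,0.06,0.02,0.02,0.02,0.02]' --offset '[[-0.006,-0.006,0],[0,0,0.035],[0,0,0.011],[0,0,0],[0,0,0],[0,0,0],[0,0,0]]' --delta_rot '[[0,0,0],[0,0,0],[0,0,0],[0,0,0],[0,0,0],[0,0,0],[0,0,0]]'

```text
t: 17.5
ee_pos: [0.4525, 0.352, 0.0363]
tcp_rot: [-3.129, 0.016, -0.017]
force: [1.0, 0.4, -2.3]
gripper_width: 0.0288
```

Request:
jog_arm --grip '[0.02,0.02,0.02,0.02,0.02,0.02,0.02,0.02,0.02,0.02,0.02,0.02,0.02,0.02,0.02]' --offset '[[0,0,-0.03],[0,0,-0.05],[0,0,-0.05],[0,0,-0.03],[0.0115,0.03,0],[0.0115,0.0555,0],[0.0115,0.0555,0],[0.0115,0.0555,0],[0.0115,0.0555,0],[0.0115,0.0555,0],[0.0115,0.0555,0],[0.0115,0.034,0],[0,0,0],[0,0,0],[0,0,0]]' --delta_rot '[[0,0,0],[0,0,0],[0,0,0],[0,0,0],[0,0,0],[0,0,0],[0,0,0],[0,0,0],[0,0,0],[0,0,0],[0,0,0],[0,0,0],[0,0,0],[0,0,0],[0,0,0]]'

```text
t: 19.38
ee_pos: [0.5412, -0.058, 0.1979]
tcp_rot: [-3.126, 0.012, -0.024]
force: [-0.7, 0.6, -2.2]
gripper_width: 0.0289
```

Request:
jog_arm --grip '[0.02,0.02,0.02,0.02,0.02,0.02,0.02]' --offset '[[0.004,-0.016,0],[0,0,0],[0,0,0.04],[0,0,0.04],[0,0,0.025],[0,0,0],[0,0,0]]' --delta_rot '[[0,-0.9,0],[0,0,0],[0,0,0],[0,0,0],[0,0,0],[0,0,0],[0,0,0]]'

```text
t: 20.25
ee_pos: [0.5491, -0.0312, 0.092]
tcp_rot: [-3.124, -0.01, -0.005]
force: [0.2, 1.2, -2.2]
gripper_width: 0.0292
```

Request:
jog_arm --grip '[0.02,0.02,0.02,0.02,0.06,0.06,0.06]' --offset '[[0,0.008,0.005],[0,0,0.01],[0,0,0.007],[0,0,0.002],[0,0,0],[0,0,0],[0,0,0]]' --delta_rot '[[-1,0,0],[0,0,0],[0,0,0],[0,0,0],[0,0,0],[0,0,0],[0,0,0]]'

```text
t: 21.12
ee_pos: [0.5524, -0.04, 0.0697]
tcp_rot: [3.14, 0.009, 0.017]
force: [0.7, 0.8, 0.7]
gripper_width: 0.0598
```

Request:
jog_arm --grip '[0.06,0.06,0.06,0.06,0.06,0.06,0.06,0.06,0.06,0.06,0.06,0.06,0.06]' --offset '[[0,0,-0.03],[0,0,-0.05],[0,0,-0.06],[0,0,-0.06],[0,0,-0.03],[-0.004,0.045,0],[-0.004,0.055,0],[-0.004,0.055,0],[0,0.045,0],[0,0.038,0],[0,0,0],[0,0,0],[0,0,0]]' --delta_rot '[[0,0,0],[0,0,0],[0,0,0],[0,0,0],[0,0,0],[0,0,0],[0,0,0],[0,0,0],[0,0,0],[0,0,0],[0,0,0],[0,0,0],[0,0,0]]'

```text
t: 22.75
ee_pos: [0.5414, -0.2812, 0.3107]
tcp_rot: [-3.14, -0.02, -0.03]
force: [0.6, -1.0, 0.1]
gripper_width: 0.0601
```

```bash
python3 heads.py scene top; python3 -c "
from h import *
c=dict(np.load('scene_l.npz'));save(c,'s3.png')"
```

```text
scene
disc [266. 211.] 75 [ 0.491 -0.098  0.108] [ 0.502 -0.087  0.114]
disc [270. 235.] 63 [ 0.554 -0.041  0.107] [ 0.563 -0.033  0.119]
disc [240. 237.] 70 [ 0.601 -0.097  0.111] [ 0.611 -0.088  0.119]
top
disc [396. 232.] 74 [ 0.598 -0.097  0.113] [ 0.608 -0.086  0.12 ]
disc [373. 251.] 78 [ 0.551 -0.042  0.108] [ 0.565 -0.029  0.121]
disc [396. 277.] 93 [ 0.489 -0.098  0.109] [ 0.502 -0.086  0.115]
22.85 [ 0.5416 -0.2808  0.3106] [-3.14  -0.021 -0.03 ]
```

View pics/s3.png

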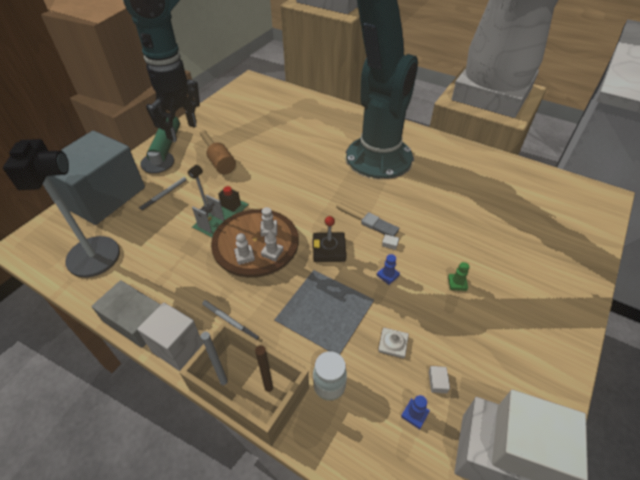

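The three studies stand on the disc at (245,248), (271,246) and (268,222). The gripper is above the brake grip at (196,172).

Request:
jog_arm --grip '[0.06,0.06,0.06,0.06,0.06,0.06,0.06]' --offset '[[-0.004,-0.002,0],[0,0,0.03],[0,0,0.03],[0,0,0.03],[0,0,0],[0,0,0],[0,0,0]]' --delta_rot '[[0,-1.1,0],[0,0,0],[0,0,0],[0,0,0],[0,0,0],[0,0,0],[0,0,0]]'

```text
t: 23.72
ee_pos: [0.5409, -0.2743, 0.2214]
tcp_rot: [-3.14, -0.035, -0.003]
force: [0.4, -0.2, -0.5]
gripper_width: 0.0602
```

Request:
jog_arm --grip '[0.06,0.06,0.06,0.02,0.02,0.02,0.02]' --offset '[[-0.004,0.004,0.02],[0,0,0.022],[0,0,0.003],[0,0,0],[0,0,0],[0,0,0],[0,0,0]]' --delta_rot '[[0,0,1.2],[0,0,0],[0,0,0],[0,0,0],[0,0,0],[0,0,0],[0,0,0]]' --newtons 40

```text
t: 24.6
ee_pos: [0.5365, -0.2802, 0.1819]
tcp_rot: [-3.141, -0.001, -0.008]
force: [-0.5, -0.9, -5.3]
gripper_width: 0.0292
```

Request:
jog_arm --grip '[0.02,0.02,0.02,0.02,0.02,0.02]' --offset '[[0,0.0152,0.0016],[0,0.015,0.0035],[0,0.0144,0.0052],[0,0.0137,0.0068],[0,0.0128,0.0084],[0,0,0]]' --delta_rot '[[0,0,0],[0,0,0],[0,0,0],[0,0,0],[0,0,0],[0,0,0]]'

```text
t: 25.35
ee_pos: [0.5366, -0.3519, 0.156]
tcp_rot: [-3.131, -0.001, -0.004]
force: [-0.8, 1.4, -1.4]
gripper_width: 0.0296
```

Request:
jog_arm --grip '[0.02,0.02,0.02,0.02,0.02,0.02,0.02]' --offset '[[0,0.0118,0.0099],[0,0.0105,0.0111],[0,0.0091,0.0124],[0,0.0075,0.0133],[0,0.005,0.0132],[0,0,0],[0,0,0]]' --delta_rot '[[0,0,0],[0,0,0],[0,0,0],[0,0,0],[0,0,0],[0,0,0],[0,0,0]]'

```text
t: 26.22
ee_pos: [0.5366, -0.3978, 0.0913]
tcp_rot: [-3.129, -0.002, -0.003]
force: [-1.9, 1.6, 1.9]
gripper_width: 0.0295
```

Request:
jog_arm --grip '[0.07,0.07,0.07,0.07,0.07,0.07,0.07,0.07]' --offset '[[0,0,0],[0,0,0],[0,0,0],[0,0,-0.03],[0,0,-0.06],[0,0,-0.06],[0,0,-0.05],[0,0,0]]' --delta_rot '[[0,0,0],[0,0,0],[0,0,0],[0,0,0],[0,0,0],[0,0,0],[0,0,0],[0,0,0]]'

```text
t: 27.22
ee_pos: [0.5385, -0.4034, 0.2999]
tcp_rot: [-3.14, -0.002, -0.015]
force: [0.0, -0.2, 0.4]
gripper_width: 0.0703
```

```bash
python3 heads.py scene; python3 - <<'E'
from h import *
c=dict(np.load('scene_l.npz'));save(c,'s4.png',(130,130,310,290),4)
X=cloud(c); h=cv2.cvtColor(c['image'],cv2.COLOR_RGB2HSV)
m=(abs(X[...,0]-.537)<.025)&(X[...,1]<-.34)&(X[...,1]>-.45)&(X[...,2]>.08)&(X[...,2]<.16)
print(m.sum(),X[m].mean(0),X[m].max(0))
E
```

```text
scene
disc [266. 211.] 68 [ 0.492 -0.098  0.108] [ 0.502 -0.088  0.115]
disc [269. 235.] 69 [ 0.555 -0.041  0.107] [ 0.563 -0.031  0.118]
disc [240. 237.] 71 [ 0.602 -0.096  0.111] [ 0.61  -0.087  0.119]
27.275 [ 0.5375 -0.4021  0.2974] [-3.137e+00 -2.000e-03 -9.000e-03]
183 [ 0.53875105 -0.38027825  0.12310202] [ 0.55264371 -0.34092666  0.13892949]
```

View pics/s4.png

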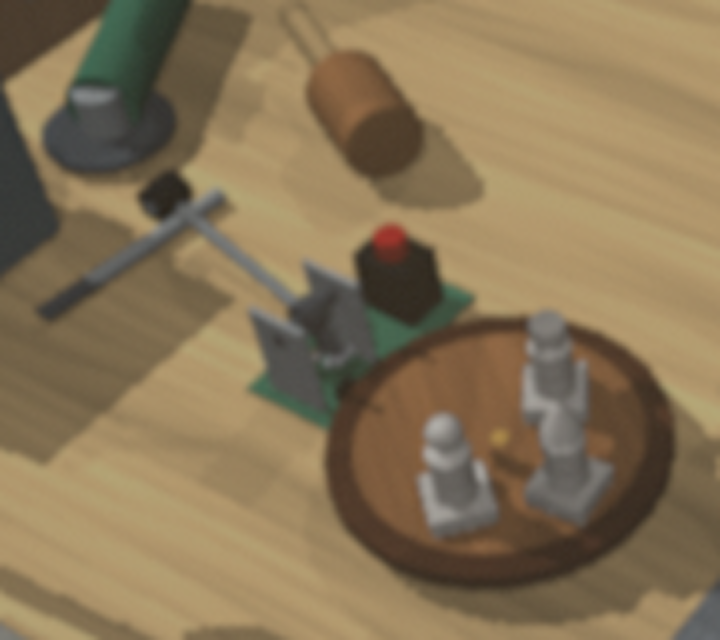

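The crop shows the lever lying out with its black grip at (165,197). The grip centre measures about 0.123 m high, which matches the last notch. The three studies are upright. Next is the stick.

Request:
jog_arm --grip '[0.06,0.06,0.06,0.06,0.06,0.06,0.06,0.06,0.06,0.06,0.06,0.06]' --offset '[[-0.011,-0.03,0],[-0.011,-0.057,0],[-0.011,-0.057,0],[-0.011,-0.057,0],[-0.011,-0.057,0],[-0.011,-0.057,0],[-0.011,-0.057,0],[-0.011,-0.057,0],[-0.009,-0.037,0],[0,0,0],[0,0,0],[0,0,0]]' --delta_rot '[[0,0,0],[0,0,0],[0,0,0],[0,0,0],[0,0,0],[0,0,0],[0,0,0],[0,0,0],[0,0,0],[0,0,0],[0,0,0],[0,0,0]]'

```text
t: 28.78
ee_pos: [0.4277, 0.0788, 0.2844]
tcp_rot: [-3.141, -0.005, 0.028]
force: [0.5, 0.3, -0.9]
gripper_width: 0.0602
```

Request:
jog_arm --grip '[0.06,0.06,0.06,0.06,0.06,0.06]' --offset '[[0,0,0],[0.011,0.013,0.02],[0,0,0.04],[0,0,0.04],[0,0,0],[0,0,0]]' --delta_rot '[[0,0.8,0],[0,0,0],[0,0,0],[0,0,0],[0,0,0],[0,0,0]]'

```text
t: 29.52
ee_pos: [0.4425, 0.0606, 0.1842]
tcp_rot: [-3.141, 0.012, -0.008]
force: [0.4, -0.3, 0.3]
gripper_width: 0.0601
```

Request:
jog_arm --grip '[0.06,0.06,0.06,0.06,0.02,0.02,0.02,0.02]' --offset '[[-0.002,-0.003,0.02],[0,0,0.035],[0,0,0.03],[0,0,0.004],[0,0,0],[0,0,0],[0,0,0],[0,0,0]]' --delta_rot '[[0,0,0],[0,0,0],[0,0,0],[0,0,0],[0,0,0],[0,0,0],[0,0,0],[0,0,0]]' --newtons 25

```text
t: 30.52
ee_pos: [0.4495, 0.0657, 0.1032]
tcp_rot: [-3.134, 0.012, -0.041]
force: [0.1, 0.7, -11.0]
gripper_width: 0.0264
```

Request:
jog_arm --grip '[0.05,0.05,0.05,0.05,0.02,0.02,0.02]' --offset '[[0,0,0],[-0.006,0.001,0.004],[0,0,0.003],[0,0,0],[0,0,0],[0,0,0],[0,0,0]]' --delta_rot '[[0,0,0],[0,-1.4,0],[0,0,0],[0,0,0],[0,0,0],[0,0,0],[0,0,0]]' --newtons 20

```text
t: 31.4
ee_pos: [0.4457, 0.065, 0.097]
tcp_rot: [-3.133, 0.012, -0.007]
force: [-0.1, -0.8, -0.8]
gripper_width: 0.0267
```

Request:
jog_arm --grip '[0.02,0.02,0.02,0.02,0.02]' --offset '[[0.006,0.0095,0.0008],[0.006,0.0095,0.0022],[0.006,0.0095,0.0035],[0,0,0],[0,0,0]]' --delta_rot '[[0,0,0],[0,0,0],[0,0,0],[0,0,0],[0,0,0]]'

```text
t: 32.02
ee_pos: [0.4616, 0.0358, 0.0893]
tcp_rot: [-3.131, 0.01, 0.004]
force: [-2.5, 1.2, 1.8]
gripper_width: 0.0263
```

```bash
python3 heads.py scene; python3 -c "
from h import *
c=dict(np.load('scene_l.npz'));save(c,'s5.png',(230,150,430,300),4)"
```

```text
scene
disc [266. 211.] 74 [ 0.491 -0.098  0.108] [ 0.501 -0.087  0.114]
disc [269. 235.] 67 [ 0.555 -0.042  0.107] [ 0.564 -0.033  0.117]
disc [240. 237.] 71 [ 0.601 -0.096  0.111] [ 0.611 -0.088  0.12 ]
32.075 [0.4615 0.0358 0.0893] [-3.131  0.01   0.004]
```

View pics/s5.png

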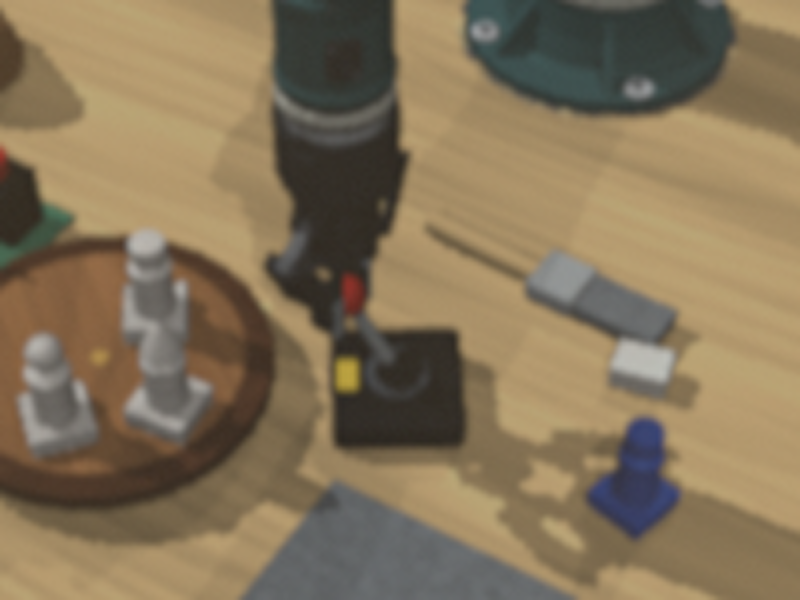

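The crop shows the ball at (353,293), tilted straight towards the yellow mark at (348,375), with the studies in place. Now I'll hold.

Request:
jog_arm --grip '[0.02,0.02,0.02,0.02,0.02,0.02,0.02,0.02,0.02,0.02]' --offset '[[0,0,0],[0,0,0],[0,0,0],[0,0,0],[0,0,0],[0,0,0],[0,0,0],[0,0,0],[0,0,0],[0,0,0]]' --delta_rot '[[0,0,0],[0,0,0],[0,0,0],[0,0,0],[0,0,0],[0,0,0],[0,0,0],[0,0,0],[0,0,0],[0,0,0]]'

```text
t: 33.33
ee_pos: [0.4616, 0.0366, 0.0896]
tcp_rot: [-3.131, 0.007, 0.003]
force: [-0.8, 1.4, 0.6]
gripper_width: 0.0266
```

Request:
jog_arm --grip '[0.02,0.02,0.02,0.02,0.02,0.02,0.02,0.02,0.02,0.02]' --offset '[[0,0,0],[0,0,0],[0,0,0],[0,0,0],[0,0,0],[0,0,0],[0,0,0],[0,0,0],[0,0,0],[0,0,0]]' --delta_rot '[[0,0,0],[0,0,0],[0,0,0],[0,0,0],[0,0,0],[0,0,0],[0,0,0],[0,0,0],[0,0,0],[0,0,0]]'

```text
t: 34.58
ee_pos: [0.4616, 0.0366, 0.0895]
tcp_rot: [-3.131, 0.007, 0.003]
force: [-1.1, 1.8, 1.4]
gripper_width: 0.0268
```

Request:
jog_arm --grip '[0.02,0.02,0.02,0.02,0.06,0.06,0.06,0.06,0.06,0.06,0.06]' --offset '[[-0.006,-0.0095,-0.0035],[-0.006,-0.0095,-0.0022],[-0.006,-0.0095,-0.0015],[0,0,0],[0,0,0],[0,0,0],[0,0,-0.03],[0,0,-0.05],[0,0,-0.05],[0,0,-0.03],[0,0,0]]' --delta_rot '[[0,0,0],[0,0,0],[0,0,0],[0,0,0],[0,0,0],[0,0,0],[0,0,0],[0,0,0],[0,0,0],[0,0,0],[0,0,0]]'

```text
t: 35.95
ee_pos: [0.4448, 0.0632, 0.2623]
tcp_rot: [-3.133, 0.014, -0.004]
force: [0.3, -0.4, -0.3]
gripper_width: 0.06
```

Request:
jog_arm --grip '[0.0,0.0,0.0,0.0,0.0,0.0,0.0,0.0,0.0,0.0]' --offset '[[0.001,0.03,0],[0.001,0.055,0],[0.001,0.055,0],[0.001,0.055,0],[0,0.055,0],[0,0.055,0],[0,0.032,0],[0,0,0],[0,0,0],[0,0,0]]' --delta_rot '[[0,0,0],[0,0,0],[0,0,0],[0,0,0],[0,0,0],[0,0,0],[0,0,0],[0,0,0],[0,0,0],[0,0,0]]'

```text
t: 37.2
ee_pos: [0.441, -0.2793, 0.2469]
tcp_rot: [-3.127, 0.007, 0.025]
force: [0.5, -0.2, 0.9]
gripper_width: -0.0003
```

```bash
python3 heads.py scene; python3 -c "
from h import *
c=dict(np.load('scene_l.npz'));save(c,'s6.png',(150,130,350,280),4)"
```

```text
scene
disc [266. 211.] 70 [ 0.491 -0.098  0.108] [ 0.501 -0.087  0.115]
disc [270. 235.] 68 [ 0.555 -0.041  0.107] [ 0.563 -0.032  0.119]
disc [240. 237.] 72 [ 0.602 -0.096  0.111] [ 0.612 -0.087  0.118]
37.25 [ 0.4411 -0.279   0.2469] [-3.127  0.006  0.025]
```

View pics/s6.png

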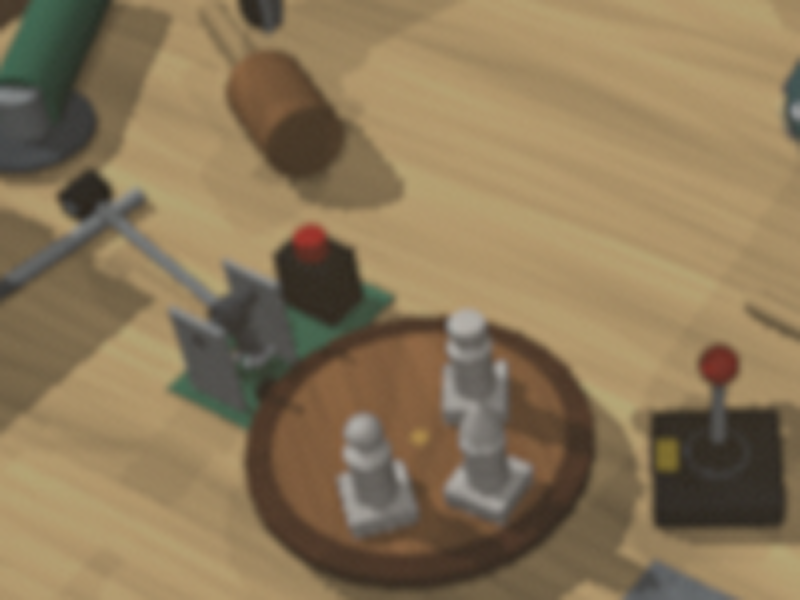

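The crop shows the stick centred again at (718,365), the lever still in its last notch and the studies upright. The release button is at (310,240).

Request:
jog_arm --grip '[0.0,0.0,0.0,0.0,0.0,0.0]' --offset '[[0.0075,-0.005,0],[0,0,0.04],[0,0,0.05],[0,0,0.035],[0,0,0],[0,0,0]]' --delta_rot '[[-0.8,0.9,0],[0,0,0],[0,0,0],[0,0,0],[0,0,0],[0,0,0]]'

```text
t: 38.0
ee_pos: [0.4566, -0.2673, 0.1215]
tcp_rot: [3.141, 0.013, 0.017]
force: [-0.9, -1.9, 0.2]
gripper_width: -0.0004
```

Request:
jog_arm --grip '[0.0,0.0,0.0,0.0,0.0]' --offset '[[-0.008,0.006,0],[0,0,0.02],[0,0,0.017],[0,0,0],[0,0,0]]' --delta_rot '[[0,0,0],[0,0,0],[0,0,0],[0,0,0],[0,0,0]]'

```text
t: 38.62
ee_pos: [0.4513, -0.2769, 0.0891]
tcp_rot: [3.135, 0.012, 0.032]
force: [-0.3, -0.6, -0.1]
gripper_width: 0.0001
```

Request:
jog_arm --grip '[0,0,0,0,0]' --offset '[[-0.002,-0.002,0.01],[0,0,0.007],[0,0,0.005],[0,0,0.005],[0,0,0.002]]' --delta_rot '[[0,0,0],[0,0,0],[0,0,0],[0,0,0],[0,0,0]]'

```text
t: 39.25
ee_pos: [0.4496, -0.2755, 0.0627]
tcp_rot: [3.137, 0.01, 0.036]
force: [-5.5, 5.5, 36.3]
gripper_width: -0.0002
```

Request:
jog_arm --grip '[0,0,0,0,0,0,0,0]' --offset '[[0,0,0],[0,0,0],[0,0,0],[0,0,0],[0,0,0],[0,0,0],[0,0,0],[0,0,0]]' --delta_rot '[[0,0,0],[0,0,0],[0,0,0],[0,0,0],[0,0,0],[0,0,0],[0,0,0],[0,0,0]]'

```text
t: 40.25
ee_pos: [0.4502, -0.2753, 0.0641]
tcp_rot: [3.139, 0.01, 0.039]
force: [-0.5, 0.8, 3.5]
gripper_width: -0.0001
```

```bash
python3 - <<'E'
from h import *
for n in('top','scene'):
    c=cam(n); X=cloud(c)
    m=(abs(X[...,0]-.537)<.02)&(X[...,1]<-.25)&(X[...,1]>-.31)&(X[...,2]>.18)&(X[...,2]<.23)
    print(n,m.sum(),X[m].mean(0) if m.any() else 0)
print(telemetry.get_obs()['ee_pos'],telemetry.get_obs()['force'])
E
```

```text
top 182 [ 0.53661349 -0.27806251  0.20621192]
scene 156 [ 0.53965991 -0.27831298  0.20135167]
[ 0.45014831 -0.2753213   0.06415493] [-0.12847739  0.93445249  4.58239975]
```

Both cameras show the lever back up (grip top at 0.206 m, as at the start). I'll lift off and return to the studies.

Request:
jog_arm --grip '[0,0,0,0,0.06,0.06,0.06,0.06,0.06,0.06,0.06]' --offset '[[0,0,-0.03],[0,0,-0.05],[0,0,-0.05],[0,0,-0.04],[0,0,0],[0.01,-0.044,0],[0.01,-0.044,0],[0.01,-0.044,0],[0.01,-0.044,0],[0,0,0],[0,0,0]]' --delta_rot '[[0,0,0],[0,0,0],[0,1.3,0],[0,0,0],[0,0,0],[0,0,0],[0,0,0],[0,0,0],[0,0,0],[0,0,0],[0,0,0]]'

```text
t: 41.72
ee_pos: [0.4841, -0.0941, 0.2323]
tcp_rot: [3.135, 0.008, 0.064]
force: [-0.3, -0.5, 0.7]
gripper_width: 0.06
```

```bash
python3 heads.py scene top; python3 -c "
from h import *
c=dict(np.load('scene_l.npz'));save(c,'s7.png')"
```

```text
scene
disc [266. 211.] 79 [ 0.491 -0.098  0.107] [ 0.501 -0.087  0.114]
disc [270. 235.] 67 [ 0.555 -0.041  0.107] [ 0.563 -0.032  0.118]
disc [240. 237.] 72 [ 0.602 -0.096  0.111] [ 0.61  -0.089  0.119]
top
disc [396. 232.] 74 [ 0.598 -0.097  0.113] [ 0.608 -0.086  0.12 ]
disc [373. 251.] 75 [ 0.551 -0.041  0.108] [ 0.564 -0.031  0.12 ]
disc [395. 277.] 68 [ 0.488 -0.095  0.109] [ 0.502 -0.086  0.114]
41.825 [ 0.4841 -0.0946  0.2326] [3.135 0.006 0.065]
```

View pics/s7.png

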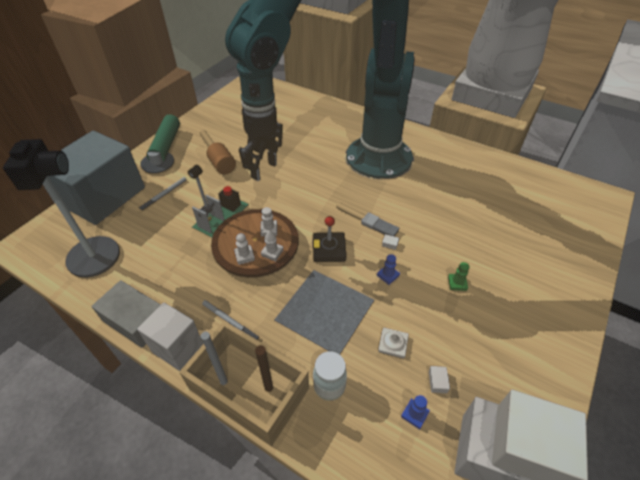

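The scene shows the lever up at (200,185), the stick centred, and the three studies still on the disc. I'll pick study4 first.

Request:
jog_arm --grip '[0.06,0.06,0.06,0.06,0.06,0.06,0.06]' --offset '[[0.006,0.003,0],[0,0,0],[0,0,0.03],[0,0,0.05],[0,0,0.04],[0,0,0],[0,0,0]]' --delta_rot '[[0,-2.4,0],[0,0,0],[0,0,0],[0,0,0],[0,0,0],[0,0,0],[0,0,0]]'

```text
t: 42.7
ee_pos: [0.4887, -0.1064, 0.1119]
tcp_rot: [3.133, -0.017, 0.006]
force: [0.1, 0.0, 0.5]
gripper_width: 0.0601
```

Request:
jog_arm --grip '[0.06,0.06,0.06,0.02,0.02,0.02,0.02]' --offset '[[0.001,-0.0075,0.01],[0,0,0.027],[0,0,0.01],[0,0,0],[0,0,0],[0,0,0],[0,0,0]]' --delta_rot '[[0,0,0],[0,0,0],[0,0,0],[0,0,0],[0,0,0],[0,0,0],[0,0,0]]' --newtons 30

```text
t: 43.58
ee_pos: [0.4943, -0.0981, 0.069]
tcp_rot: [3.133, -0.015, 0.024]
force: [-0.7, -0.4, -2.0]
gripper_width: 0.0285
```

Request:
jog_arm --grip '[0.02,0.02,0.02,0.02,0.02,0.02,0.02,0.02,0.02,0.02,0.02,0.02,0.02]' --offset '[[0,0,-0.03],[0,0,-0.05],[0,0,-0.05],[0,0,-0.03],[0.013,-0.03,0],[0.013,-0.053,0],[0.013,-0.053,0],[0.013,-0.053,0],[0.013,-0.053,0],[0.013,-0.053,0],[0,0,0],[0,0,0],[0,0,0]]' --delta_rot '[[0,0,0],[0,-0.8,0],[0,0,0],[0,0,0],[0,0,0],[0,0,0],[0,0,0],[0,0,0],[0,0,0],[0,0,0],[0,0,0],[0,0,0],[0,0,0]]'

```text
t: 45.2
ee_pos: [0.5762, 0.2055, 0.2321]
tcp_rot: [3.134, -0.023, 0.008]
force: [-0.8, -0.1, -2.2]
gripper_width: 0.0292
```

Request:
jog_arm --grip '[0.02,0.02,0.02,0.02,0.02,0.02,0.02]' --offset '[[-0.004,0.003,0],[0,0,0.05],[0,0,0.05],[0,0,0.05],[0,0,0.02],[0,0,0],[0,0,0]]' --delta_rot '[[0,0,0],[0,0,0],[0,0,0],[0,0,0],[0,0,0],[0,0,0],[0,0,0]]'

```text
t: 46.08
ee_pos: [0.5755, 0.1923, 0.062]
tcp_rot: [3.134, -0.043, 0.018]
force: [0.4, 0.3, -2.2]
gripper_width: 0.0289
```

Request:
jog_arm --grip '[0.02,0.02,0.02,0.02,0.06,0.06,0.06]' --offset '[[0,0,0.01],[0,0,0.008],[0,0,0.004],[0,0,0.001],[0,0,0],[0,0,0],[0,0,0]]' --delta_rot '[[0,-0.6,0],[0,0,0],[0,0,0],[0,0,0],[0,0,0],[0,0,0],[0,0,0]]'

```text
t: 46.95
ee_pos: [0.5789, 0.1929, 0.0415]
tcp_rot: [3.137, -0.043, 0.012]
force: [-0.3, -0.1, -0.2]
gripper_width: 0.0599
```

Request:
jog_arm --grip '[0.06,0.06,0.06,0.06,0.06,0.06,0.06,0.06,0.06,0.06,0.06,0.06]' --offset '[[0,0,-0.03],[0,0,-0.05],[0,0,-0.05],[0,0,-0.05],[-0.006,0.03,0],[-0.006,0.053,0],[-0.006,0.053,0],[-0.006,0.053,0],[-0.003,0.042,0],[0,0,0],[0,0,0],[0,0,0]]' --delta_rot '[[0,0,0],[0,0,-1.5],[0,0,0],[0,0,0],[0,0,0],[0,0,0],[0,0,0],[0,0,0],[0,0,0],[0,0,0],[0,0,0],[0,0,0]]'

```text
t: 48.45
ee_pos: [0.5526, -0.0407, 0.2311]
tcp_rot: [3.141, 0.007, 0.025]
force: [0.1, -0.0, -0.1]
gripper_width: 0.0598
```

```bash
python3 heads.py scene top
```

```text
scene
disc [269. 235.] 65 [ 0.555 -0.041  0.107] [ 0.565 -0.032  0.119]
disc [240. 237.] 71 [ 0.602 -0.096  0.111] [ 0.61  -0.087  0.119]
mat [345. 289.] 99 [0.58  0.191 0.078] [0.59  0.202 0.084]
top
mat [278. 240.] 87 [0.577 0.191 0.081] [0.591 0.203 0.088]
48.55 [ 0.5526 -0.0402  0.2309] [3.141 0.008 0.025]
```

Request:
jog_arm --grip '[0.06,0.06,0.06,0.06,0.06,0.06]' --offset '[[0,-0.004,0],[0,0,0.04],[0,0,0.05],[0,0,0.03],[0,0,0],[0,0,0]]' --delta_rot '[[0,-0.9,0],[0,0,0],[0,0,0],[0,0,0],[0,0,0],[0,0,0]]'

```text
t: 49.3
ee_pos: [0.5575, -0.0294, 0.109]
tcp_rot: [-3.14, -0.024, -0.005]
force: [0.1, 0.7, 0.3]
gripper_width: 0.0599
```

Request:
jog_arm --grip '[0.06,0.06,0.06,0.02,0.02,0.02,0.02]' --offset '[[-0.004,0.0115,0.005],[0,0,0.027],[0,0,0.011],[0,0,0],[0,0,0],[0,0,0],[0,0,0]]' --delta_rot '[[0,0,0],[0,0,0],[0,0,0],[0,0,0],[0,0,0],[0,0,0],[0,0,0]]'

```text
t: 50.18
ee_pos: [0.5575, -0.0441, 0.0708]
tcp_rot: [-3.141, -0.022, -0.022]
force: [0.4, 0.4, -2.5]
gripper_width: 0.0289
```

Request:
jog_arm --grip '[0.02,0.02,0.02,0.02,0.02,0.02,0.02,0.02,0.02,0.02,0.02]' --offset '[[0,0,-0.03],[0,0,-0.05],[0,0,-0.05],[0,0,-0.03],[0.004,-0.03,0],[0.004,-0.045,0],[0.004,-0.045,0],[0.004,-0.038,0],[0,0,0],[0,0,0],[0,0,0]]' --delta_rot '[[0,0,0],[0,-0.8,0],[0,0,0],[0,0,0],[0,0,0],[0,0,0],[0,0,0],[0,0,0],[0,0,0],[0,0,0],[0,0,0]]'

```text
t: 51.55
ee_pos: [0.5681, 0.1182, 0.2356]
tcp_rot: [-3.141, -0.02, 0.003]
force: [0.7, -0.5, -2.2]
gripper_width: 0.0289
```

Request:
jog_arm --grip '[0.02,0.02,0.02,0.02,0.02,0.02,0.02]' --offset '[[0.004,0.003,0],[0,0,0],[0,0,0.05],[0,0,0.05],[0,0,0.05],[0,0,0.02],[0,0,0]]' --delta_rot '[[0,0,0],[0,0,0],[0,0,0],[0,0,0],[0,0,0],[0,0,0],[0,0,0]]'

```text
t: 52.42
ee_pos: [0.5775, 0.1105, 0.0633]
tcp_rot: [-3.14, -0.007, -0.009]
force: [-0.2, 0.7, -2.2]
gripper_width: 0.029
```

Request:
jog_arm --grip '[0.02,0.02,0.02,0.02,0.06,0.06,0.06]' --offset '[[0,-0.003,0.01],[0,0,0.007],[0,0,0.004],[0,0,0.001],[0,0,0],[0,0,0],[0,0,0]]' --delta_rot '[[0,-0.4,0],[0,0,0],[0,0,0],[0,0,0],[0,0,0],[0,0,0],[0,0,0]]'

```text
t: 53.3
ee_pos: [0.5819, 0.114, 0.0445]
tcp_rot: [-3.138, -0.006, -0.012]
force: [0.1, -0.7, 0.5]
gripper_width: 0.06
```

Next, over to study1 at (0.600, -0.096).

Request:
jog_arm --grip '[0.06,0.06,0.06,0.06,0.06,0.06,0.06,0.06,0.06,0.06,0.06,0.06]' --offset '[[0,0,-0.03],[0,0,-0.05],[0,0,-0.05],[0,0,-0.05],[0.004,0.03,0],[0.004,0.05,0],[0.004,0.05,0],[0.004,0.05,0],[0.002,0.03,0],[0,0,0],[0,0,0],[0,0,0]]' --delta_rot '[[0,0,0],[0,-0.5,0],[0,0,0],[0,0,0],[0,0,0],[0,0,0],[0,0,0],[0,0,0],[0,0,0],[0,0,0],[0,0,0],[0,0,0]]'

```text
t: 54.8
ee_pos: [0.6027, -0.0983, 0.2319]
tcp_rot: [-3.135, -0.016, -0.006]
force: [1.2, 0.1, -0.8]
gripper_width: 0.0597
```

```bash
python3 heads.py scene top
```

```text
scene
disc [239. 237.] 69 [ 0.603 -0.099  0.111] [ 0.612 -0.092  0.118]
mat [316. 277.] 82 [0.584 0.115 0.077] [0.594 0.126 0.089]
mat [345. 289.] 99 [0.58  0.192 0.079] [0.59  0.203 0.086]
top
disc [396. 231.] 50 [ 0.6   -0.096  0.113] [ 0.612 -0.089  0.12 ]
mat [278. 240.] 87 [0.577 0.191 0.08 ] [0.591 0.203 0.088]
mat [308. 240.] 80 [0.579 0.115 0.078] [0.594 0.126 0.09 ]
54.9 [ 0.6028 -0.098   0.2319] [-3.135 -0.017 -0.006]
```

Request:
jog_arm --grip '[0.06,0.06,0.06,0.06,0.06,0.06]' --offset '[[0,0,0],[0,0,0.04],[0,0,0.05],[0,0,0.03],[0,0,0],[0,0,0]]' --delta_rot '[[0,0,0],[0,0,0],[0,0,0],[0,0,0],[0,0,0],[0,0,0]]'

```text
t: 55.65
ee_pos: [0.607, -0.0928, 0.1109]
tcp_rot: [-3.134, -0.028, -0.014]
force: [-0.4, 1.1, 0.4]
gripper_width: 0.0602
```

Request:
jog_arm --grip '[0.06,0.06,0.06,0.02,0.02,0.02,0.02]' --offset '[[-0.006,0.004,0.005],[0,0,0.029],[0,0,0.011],[0,0,0],[0,0,0],[0,0,0],[0,0,0]]' --delta_rot '[[0,-0.5,1],[0,0,0],[0,0,0],[0,0,0],[0,0,0],[0,0,0],[0,0,0]]'

```text
t: 56.52
ee_pos: [0.6046, -0.0985, 0.0713]
tcp_rot: [-3.135, 0.003, -0.016]
force: [-0.4, -0.0, -2.0]
gripper_width: 0.0289
```

Request:
jog_arm --grip '[0.02,0.02,0.02,0.02,0.02,0.02,0.02,0.02,0.02,0.02,0.02,0.02]' --offset '[[0,0,-0.03],[0,0,-0.05],[0,0,-0.05],[0,0,-0.03],[0.01,-0.03,0],[0.01,-0.055,0],[0.01,-0.055,0],[0.01,-0.055,0],[0.01,-0.055,0],[0,0,0],[0,0,0],[0,0,0]]' --delta_rot '[[0,0,0],[0,-0.6,0],[0,0,0],[0,0,0],[0,0,0],[0,0,0],[0,0,0],[0,0,0],[0,0,0],[0,0,0],[0,0,0],[0,0,0]]'

```text
t: 58.02
ee_pos: [0.6548, 0.1568, 0.2378]
tcp_rot: [-3.135, 0.01, 0.0]
force: [0.3, -1.1, -2.0]
gripper_width: 0.0289
```

Request:
jog_arm --grip '[0.02,0.02,0.02,0.02,0.02,0.02,0.02]' --offset '[[0,0,0],[0,0,0.05],[0,0,0.05],[0,0,0.05],[0,0,0.022],[0,0,0],[0,0,0]]' --delta_rot '[[0,0,0],[0,0,0],[0,0,0],[0,0,0],[0,0,0],[0,0,0],[0,0,0]]'

```text
t: 58.9
ee_pos: [0.6597, 0.1485, 0.0655]
tcp_rot: [-3.136, 0.03, -0.013]
force: [-0.7, -1.3, -1.5]
gripper_width: 0.0291
```

Request:
jog_arm --grip '[0.02,0.02,0.02,0.02,0.06,0.06,0.06]' --offset '[[-0.004,-0.004,0.011],[0,0,0.008],[0,0,0.004],[0,0,0.001],[0,0,0],[0,0,0],[0,0,0]]' --delta_rot '[[0,-0.5,0],[0,0,0],[0,0,0],[0,0,0],[0,0,0],[0,0,0],[0,0,0]]'

```text
t: 59.78
ee_pos: [0.6594, 0.1535, 0.0447]
tcp_rot: [-3.134, 0.03, -0.012]
force: [0.3, -0.5, -0.2]
gripper_width: 0.0603
```

Request:
jog_arm --grip '[0.06,0.06,0.06,0.06,0.06,0.06,0.06,0.06,0.06,0.06,0.06,0.06]' --offset '[[0,0,-0.03],[0,0,-0.05],[0,0,-0.05],[0,0,-0.05],[0,0,-0.05],[-0.03,-0.03,0],[-0.03,-0.05,0],[-0.03,-0.05,0],[-0.03,-0.05,0],[0,-0.03,0],[0,0,0],[0,0,0]]' --delta_rot '[[0,0,0],[0,0,0],[0,0,0],[0,0,0],[0,0,0],[0,0,0],[0,0,0],[0,0,0],[0,0,0],[0,0,0],[0,0,0],[0,0,0]]'

```text
t: 61.28
ee_pos: [0.5414, 0.3671, 0.287]
tcp_rot: [-3.13, 0.039, -0.022]
force: [0.7, -0.6, 0.4]
gripper_width: 0.0604
```

```bash
python3 heads.py scene top; python3 - <<'E'
from h import *
c=dict(np.load('scene_l.npz'));save(c,'s8.png')
t=dict(np.load('top_l.npz'));X=cloud(t)
m=(abs(X[...,0]-.537)<.02)&(X[...,1]<-.25)&(X[...,1]>-.31)&(X[...,2]>.18)&(X[...,2]<.23);print('knob',X[m].mean(0))
h=cv2.cvtColor(t['image'],cv2.COLOR_RGB2HSV);b=cv2.inRange(h,(0,170,90),(8,255,255))
n,l,st,ce=cv2.connectedComponentsWithStats(b)
print([(ce[i].round(1),st[i,4],np.median(X[l==i],0).round(3)) for i in range(1,n) if st[i,4]>40])
E
```

```text
scene
mat [316. 277.] 79 [0.584 0.115 0.077] [0.594 0.125 0.088]
mat [345. 289.] 104 [0.58  0.191 0.078] [0.59  0.203 0.085]
mat [312. 305.] 86 [0.66  0.15  0.082] [0.67 0.16 0.09]
top
mat [295. 209.] 64 [0.657 0.15  0.084] [0.668 0.16  0.09 ]
mat [278. 240.] 88 [0.577 0.191 0.08 ] [0.592 0.203 0.086]
mat [309. 240.] 82 [0.579 0.114 0.078] [0.594 0.126 0.09 ]
61.375 [0.5417 0.3668 0.2871] [-3.13   0.041 -0.022]
knob [ 0.53671645 -0.27812204  0.2058094 ]
[(array([327.4, 295.5]), np.int32(100), array([0.44 , 0.067, 0.126])), (array([465.4, 296.6]), np.int32(85), array([ 0.447, -0.275,  0.072]))]
```

View pics/s8.png

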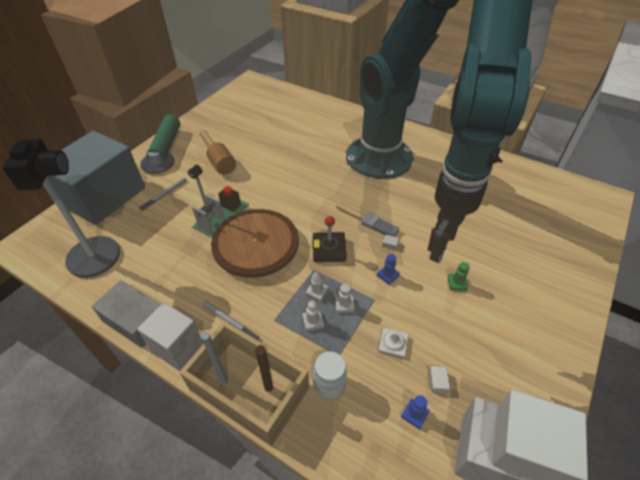

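The final picture shows three studies upright on the mat at (317,284), (345,297) and (313,315). The lever is up, the button is out at its starting height, the stick is centred, the rosette is untouched and the arm is clear.

```bash
python3 -c "
from h import *
print(hand_in())"
```

```text
the job is handed in; nothing more can be done
None
```

I finished every step in the required order and handed the job in at about 61 s. The hand-in reports no verdict, so I don't know the official result.

- **Studies:** Only study1, study2 and study4 were present. I stood all three on the turntable, and after the photograph moved them to the felt mat.
- **Brake and stick:** I pulled the brake to its last notch, where it held by itself. I then held the stick towards the yellow mark at about 0.4 rad (worked out from the gripper position) for over 2.5 s and let it spring back. I held the release button down for about a second, and the lever was up before any study went to the mat.

**Last checks:**
- **Studies on the mat:** they stand upright about (-0.03, -0.04), (-0.03, +0.03) and (+0.05, -0.01) m from the mat's centre, inside the ±0.085 m limit.
- **Lever, button and stick:** the lever grip, button top (0.072 m) and stick ball all read as they did at the start.
- **Rosette:** it looks unmoved in the picture; I did not measure it again.

**What went off plan:**
- The first grip on the stick ball sat too high and pulled with 11 N, so I opened the gripper and took hold again.
- The button press peaked at 36 N against its end stop.
- No check failed. The two cameras differed by up to about 5 mm on study positions.

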